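# Clamp a part on the T-slot fixture with a quarter-turn stud

## Task

Take the spring stud out of its wooden holder, drop its head into the free end of the T-slot in the fixture base, and slide it along so that it pushes the machined part up against the backstop until the backstop's sprung pin is about half pressed in. Then press the stud down and turn it a quarter turn so that its head locks under the slot lips, and let go, leaving the part lightly held between stud and pin. Push gently, never ram the part or bottom the pin hard, and leave the ring gauge, the spanner and the gauge blocks where they are.

Things in the scene. Friction and masses are not known exactly. Their poses are not given: they have to be found in the camera images.
- base: Fixture base, fixed: dark steel with bright top, 240 x 100 x 25.5 mm; origin at centre of its underside, z up, x along its T-slot (full length, on the line y = 0). Top face at z = 25.5 mm. Two rails 6 mm high, 53 mm apart inside, run along the slot from x = -25 to +115 mm and guide the part. The negative x end is free. A grey backstop stands near the +x end.
- slot_entry (a point): A good point to drop the stud in: centre of the slot mouth, on the base's top face, 85 mm from the base centre toward the free end; axes as the base. Mouth 14 mm wide between lips 8 mm thick; below the lips (undersides at base z = 17.5 mm) a channel 32 mm wide, 11.5 mm high, its floor at base z = 6 mm.
- backstop_zone (a point): Point on the base's top face 83 mm along +x, front face of the grey 26 mm high backstop to within 10 mm either way (the backstop itself is not measured). Its pin stands 18 mm out toward -x: 18 mm round pad, 11 mm above the base top. It springs in by 12 mm at most: 1 N at first touch, 0.7 N more per mm (5 N half way, 9.4 N fully in, then hard).
- stud: Quarter-turn spring stud, loose, 0.16 kg, standing head down in the holder. Origin at centre of the underside of its head, z up, x along head and handle bar. Steel hammer head 26 (x) x 12 (y) x 8 mm thick, its lowest 3 mm stepped in to 22 x 9 mm; shank 10 mm in diameter. It locks turned either way; its origin is then at base z 9.5 mm.
- stud_bar (a point): Centre of the stud's black handle bar, 67.5 mm above the stud's origin: 44 mm (stud x) x 12 mm (stud y) x 25 mm high, spanning stud z = 55 to 80 mm. Grip it across its 12 mm.
- stud_collar (a point): Underside centre of the steel collar (36 mm dia., 8 mm thick) on the shank, at stud z = 13.5 mm when down. A spring resists driving it up: 10 N to begin, 1 N more per mm, 7 mm at most. With it resting on the base the head is still 2.5 mm inside the mouth: press the stud 4 to 5 mm farther down (14 to 15 N) to turn it; at 6 mm the head meets the channel floor.
- part: Machined aluminium block with a dark bore in its top, loose, about 0.25 kg, 40 mm (x, along the slot) x 50 mm (y) x 24 mm high; origin at the centre of its underside. It lies on the base between the guide rails over the slot, square to it, some way short of the sprung pin. The stud's collar pushes on its -x face.
- holder: Pale wooden stud holder, fixed, 70 x 70 x 30 mm with a 30 mm square hole in the middle; the stud's collar rests on its top. Origin at the centre of its underside.
- ring_gauge: Bystander: loose dark steel ring gauge 48 mm dia., 14 mm high; origin at the centre of its underside. Leave alone.
- spanner: Bystander: loose dark steel spanner 130 mm long, lying flat. Leave alone.
- gauge_blocks: Bystander: loose pair of wrung dark steel gauge blocks, 30 x 18 x 28 mm; origin at the centre of its underside. Leave alone.
Not all that is in view belongs to the job. Leave any blue look-alike of the stud alone.

How it is judged:
By the outcome, as a careful person would: the job done as asked, in the order asked, and still so for the second after the job is handed in, with the robot touching nothing.
It also fails if it takes over 62 s, if anything falls off the work surface, if the arm or the gripper's body presses on something with over 40 N, if the wrist force passes 120 N, or if a joint passes its speed limit or range.

## Robot

A 6-joint arm with a two-finger parallel gripper is mounted at the origin on the work surface. World frame = base frame: x ahead of the robot, y to its left, z up, the work surface at z = 0. Lengths are in m, angles in rad, forces in N, time in s.
With the tool pointing down it reaches from about 0.425 to 0.95 m from the base axis. Payload 3.5 kg.
Tool frame: the origin (TCP) lies between the finger pads; the fingertips stand 22 mm ahead of it and the grasp point (between the pads) lies 3 mm ahead of it (ctrl.nose_length is the z of the fingertips in the tool frame, in m); z points along the fingers, y is the line along which they close (so a half turn about z gives the same grasp; the last joint's range is limited). The gripper opens to 85 mm and grips with 20 to 120 N. Pads are 22 mm wide; open, the fingers measure 114 mm over their backs; the gripper's body (76 mm by 85 mm) begins 54 mm behind the grasp point. The pads swing forward as they close: fully open they stand 13 mm farther back than shut.
Start: joints at [1.018, 0.286, 1.577, -0, 1.279, -0.15], TCP at [0.265, 0.621, 0.253] pointing down, gripper open.
Joint ranges: [-2.77, 2.77], [-0.9, 2.22], [0.21, 2.48], [-1.53, 4.67], [0.24, 2.81], [-2.84, 2.84]. Speed limits (rad/s): [2.79, 2.79, 3.14, 3.14, 3.14, 3.14].

## Interface

Orientations are given as a unit quaternion [x, y, z, w].
In Python, from plant import ctrl gives the robot as it stands. The module is installed in compiled form; this text tells all that it offers.
- The arm moves only by the tool send_rows, never from a script. Its argument "rows" is text: rows parted by semicolons, each of 7 numbers parted by spaces: the turn, a rotation vector about the tool's x, y, z in parts of the range, where 1.0 means 360 degrees, then the shift along the tool's x, y, z in normalised numbers (1 is 750 mm), then the opening, from -1 (shut) to 1 (fully open). A call has 1 to 8 rows; each row is the pose to reach, as a shift and turn from the pose commanded when the call began, along the tool's axes at that moment; what a row does not reach only later rows make up. A row lasts 1/8 s, in which the tool goes at most 62.5 mm and 10.7 degrees, less where a joint would pass 70% of its speed; a pose out of reach is approached as far as the arm can. Shift and turn numbers lie between -1 and 1, and a call with a number outside is refused. A call with a gripper value outside its range is refused whole. The fingers move at their own pace and stop on an object; "grip_force" is the grip in N (left out, the last holds). Time passes only in rows, so rows that repeat a pose let the fingers close. It gives the time, the measured TCP pose, the force, the opening and the grip force at its end, in the units of the state.
- ctrl.get_state(): the state, without advancing time (a new reading comes with each control period).
- ctrl.read_camera(name): name is "side" or "top"; returns a dict with "color" (384x512x3 uint8, red, green, blue), "fx", "fy", "cx", "cy" (pixels), "extrinsics" (4x4, takes a point from world to camera coordinates). Camera axes: x right, y down, z forward; pixel columns grow to the right and rows downward; lengths in m; the calibration is good to about 2 mm. A picture is of the moment at which its call begins. There is no depth.
- ctrl.sign_off(): hands the job in; it is judged then, once.
Trained networks look in a picture, given as the dict that the camera call returned (one of the last four; its "shot" number tells which), for a name from the list of things; names that differ only in an ending like _2 or _b are one class to them, and where a whole thing is asked for, a point or a joint stands for the part that bears it (a point fixed in the world has none). Each returns a list of dicts, best first, with "p" (0 to 1); they miss things now and then, are a little off and sometimes report something else, mostly with a low value. They report only what shows in the picture. A call takes as long as a camera call. They do not tell look-alikes from the thing itself.
- ctrl.look_for(picture, target): "position" ([x, y, z] in m, in the coordinates of the camera as it stood for that picture, good to about 4 mm: the middle of the surface that is visible of it).
The state is a dict: "time": time; "qpos": joint angles; "dq": joint speeds; "joint_efforts": joint torques, N m; "eef_pos": TCP position; "tcp_rot": TCP orientation; "contact_force": force on the tool from outside, world axes, zero at the start; "wrist_torque": the same for the moment, N m; "opening": opening from 0.0 (shut) to 1.0 (fully open); "finger_force": force on a finger pad.
Only numpy, scipy, OpenCV 4.12 (cv2) and the standard library are available. Lean on these libraries where they do the work, as an engineer would, in place of code of your own. Each camera call takes 0.05 s, during which the arm holds its last target. There are 200 camera calls.

## Working session

There is one attempt and no reset: what is moved stays moved. The work goes in short steps, Python scripts to look and compute and a tool call to move; the robot and the scene stay as the last step left them, time stands still between calls to the robot, and variables do not carry over. Pictures are saved under pics/ and viewed, at most 10 in all, crops included, and the job is handed in when it is done.

Besides the shell and the picture viewer there is one more tool, called after "Emit:" as name(argument=value, ...) on one line, values as JSON. send_rows: Moves the arm, as the interface text tells. Its arguments: {"type":"object","properties":{"rows":{"type":"string"},"grip_force":{"type":"number"}},"required":["rows"]}

```bash
mkdir -p pics; cat > h.py <<'E'
import numpy as np, cv2
from plant import ctrl
def shot(n,name=None):
    p=ctrl.read_camera(n)
    if name: cv2.imwrite('pics/'+name,p['color'][:,:,::-1])
    return p
def toworld(p,c):
    E=np.array(p['extrinsics']);return E[:3,:3].T@(np.array(c)-E[:3,3])
def pix(p,w):
    E=np.array(p['extrinsics']);c=E[:3,:3]@np.array(w)+E[:3,3]
    return np.array([p['fx']*c[0]/c[2]+p['cx'],p['fy']*c[1]/c[2]+p['cy']])
def ray(p,u,v,z):
    E=np.array(p['extrinsics']);d=E[:3,:3].T@np.array([(u-p['cx'])/p['fx'],(v-p['cy'])/p['fy'],1]);o=-E[:3,:3].T@E[:3,3]
    return o+d*(z-o[2])/d[2]
E
python3 - <<'E'
from h import *
s=ctrl.get_state();print(s['time'],s['eef_pos'],s['tcp_rot'],s['contact_force'])
ims=[]
for n in('top','side'):
    p=shot(n,n+'0.png');print(n,p['fx'],np.round(p['extrinsics'],3).tolist())
    for t in('base','stud','stud_bar','stud_collar','part','holder','slot_entry','backstop_zone','ring_gauge','gauge_blocks','spanner'):
        try:
            for d in ctrl.look_for(p,t)[:3]:
                w=toworld(p,d['position']);print(t,round(d['p'],2),np.round(w,4),np.round(pix(p,w)))
        except Exception as e: print(t,e)
E
```

```text
0.0 [0.2642584  0.62047262 0.25192004] [ 2.00053915e-01  9.79784188e-01 -1.10070492e-03 -4.04617506e-04] [-0.56843109  0.26805454  0.11280173]
top 487.664955518421 [[-0.006, -1.0, 0.018, -0.051], [-0.993, 0.004, -0.118, 0.553], [0.118, -0.018, -0.993, 1.075], [0.0, 0.0, 0.0, 1.0]]
base 0.62 [ 0.5923 -0.0575  0.0271] [257. 177.]
stud 0.85 [ 0.4928 -0.2835  0.0823] [362. 218.]
stud 0.58 [ 0.4729 -0.3772  0.0523] [401. 228.]
stud 0.52 [ 0.3774 -0.2571  0.0668] [350. 272.]
stud_bar 0.84 [ 0.475  -0.3757  0.0573] [401. 226.]
stud_bar 0.81 [ 0.593  -0.2708  0.0581] [352. 174.]
stud_bar 0.8 [ 0.3735 -0.2597  0.0678] [351. 273.]
stud_collar 0.56 [ 0.3775 -0.2549  0.0187] [344. 271.]
stud_collar 0.54 [ 0.4871 -0.2718  0.0352] [352. 222.]
part 0.64 [ 0.5866 -0.019   0.0491] [240. 178.]
holder 0.69 [ 0.4836 -0.2717  0.0319] [352. 224.]
slot_entry 0.8 [ 0.5905 -0.0591  0.029 ] [258. 177.]
backstop_zone 0.94 [ 0.586  -0.0598  0.0253] [258. 180.]
ring_gauge 0.71 [0.3921 0.1388 0.0178] [170. 265.]
ring_gauge 0.48 [ 0.4869 -0.2683  0.0285] [350. 222.]
gauge_blocks 0.66 [ 0.4911 -0.2803  0.0828] [361
[... 432 characters left out ...]
311. 152.]
stud_bar 0.68 [ 0.593  -0.2742  0.0547] [241. 144.]
stud_bar 0.67 [ 0.4875 -0.281   0.0766] [274. 139.]
stud_bar 0.6 [ 0.3723 -0.2608  0.0524] [309. 151.]
stud_collar 0.55 [ 0.3683 -0.2582  0.0212] [309. 159.]
stud_collar 0.48 [ 0.4874 -0.2809  0.0408] [273. 148.]
stud_collar 0.48 [ 0.5979 -0.2705  0.0227] [239. 152.]
part 0.7 [ 0.5885 -0.0082  0.0479] [235. 206.]
holder 0.89 [ 0.4875 -0.2633  0.0344] [273. 153.]
slot_entry 0.78 [ 0.5865 -0.0308  0.0223] [236. 206.]
backstop_zone 0.2 [ 0.4887 -0.2605  0.0341] [273. 154.]
gauge_blocks 0.61 [ 0.4858 -0.2634  0.0347] [274. 153.]
gauge_blocks 0.34 [ 0.5838 -0.0283  0.0239] [237. 207.]
spanner 0.63 [ 0.3842 -0.1057  0.0051] [305. 196.]
```

View pics/top0.png

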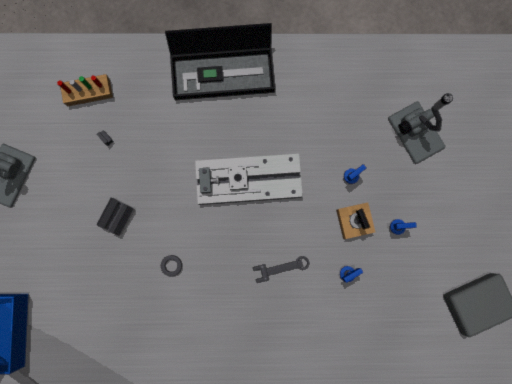

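View pics/side0.png

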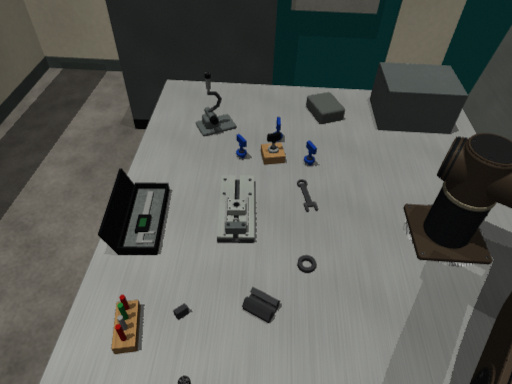

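The black-barred stud stands in the wooden holder at top (361,219), side (273,139). The look-alikes are the blue ones at top (354,175), (402,226) and (350,273). I choose the black one. The fixture's backstop is at the left of the top view (205,180), so the free slot end is at the right (300,177). Next is the close crop.

```bash
python3 - <<'E'
import cv2,numpy as np
t=cv2.imread('pics/top0.png');s=cv2.imread('pics/side0.png')
r=lambda im,x,y,w,h,W,H:cv2.resize(im[y:y+h,x:x+w],(W,H),interpolation=cv2.INTER_CUBIC)
a=np.vstack([r(t,190,148,120,60,800,400),np.hstack([r(t,336,200,40,40,200,200),r(s,253,125,40,40,200,200),r(s,210,170,56,56,200,200),np.zeros((200,200,3),np.uint8)])])
cv2.imwrite('pics/crop0.png',a)
E
```

```text
(no output)
```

View pics/crop0.png

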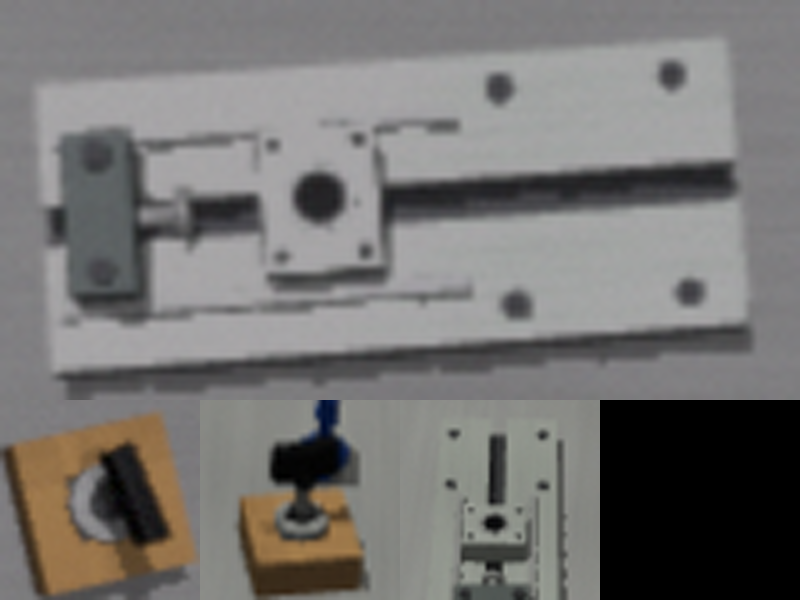

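The crop confirms the choice: a black bar on the steel collar in the wooden holder, with the blue stud standing behind it. The base's top-face corners in the crop are at (36,84), (725,38), (748,322) and (55,372), and the part lies short of the pin.

```bash
cat >> h.py <<'E'
from scipy.optimize import minimize
def boxmask(p,x,y,a,L,W,z0,z1,roi,ss=8):
    X0,Y0,w,h=roi;c,s=np.cos(a),np.sin(a)
    P=[pix(p,[x+c*i*L/2-s*j*W/2,y+s*i*L/2+c*j*W/2,z]) for i in(-1,1) for j in(-1,1) for z in(z0,z1)]
    P=np.array(P)-[X0,Y0]+.5
    m=np.zeros((h*ss,w*ss),np.uint8);cv2.fillConvexPoly(m,cv2.convexHull(np.round(P*ss).astype(np.int32)),1)
    return cv2.resize(m.astype(np.float32),(w,h),interpolation=cv2.INTER_AREA)
def fitbar(views,x0,L=.044,W=.012,z0=.0715,z1=.0965,starts=(0,)):
    """views: list of (picture, soft mask image, roi)"""
    f=lambda q:sum(((boxmask(p,q[0],q[1],q[2],L,W,z0,z1,r)-m)**2).sum() for p,m,r in views)
    best=None
    for da in starts:
        s=np.array(x0,float)+[0,0,da]
        R=minimize(f,s,method='Nelder-Mead',options=dict(initial_simplex=s+np.vstack([np.zeros(3),np.diag([.006,.006,.2])]),xatol=1e-5,fatol=1e-3))
        if best is None or R.fun<best.fun:best=R
    return best
E
python3 - <<'E'
from h import *
t=shot('top');s=shot('side')
c=[ray(t,u/6.667+190-.4,v/6.667+148-.4,.0255) for u,v in((36,84),(725,38),(748,322),(55,372))]
c=np.array(c);print('corners',np.round(c,4).tolist());ctr=c.mean(0)
d=(c[0]+c[3]-c[1]-c[2])/2;print('ctr',ctr,'len',np.linalg.norm(d),'wid',np.linalg.norm(c[0]+c[1]-c[2]-c[3])/2,'yaw',np.arctan2(d[1],d[0]))
a=np.arctan2(d[1],d[0]);w=c[0]+c[1]-c[2]-c[3];print('yaw from y',np.arctan2(w[1],w[0])-np.pi/2, np.arctan2(w[1],w[0])+np.pi/2)
ex=np.array([np.cos(a),np.sin(a),0]);ey=np.array([-ex[1],ex[0],0])
print('side px',[np.round(pix(s,ctr+i*.12*ex+j*.05*ey),1).tolist() for i,j in((1,1),(1,-1),(-1,-1),(-1,1))])
def dm(p,roi):
    X,Y,w,h=roi;g=p['color'][Y:Y+h,X:X+w].max(2).astype(float);print(g.min());return np.clip((120-g)/90,0,1)
rt=(350,202,24,36);rs=(262,128,22,14)
vs=[(t,dm(t,rt),rt)]
for nm,v in(('t',vs),('both',vs+[(s,dm(s,rs),rs)])):
    R=fitbar(v,[.492,-.283,.0],starts=(-.3,0,.3,.6));print(nm,R.x,R.fun)
print(ctrl.get_state()['time'])
for p,r in((t,rt),):
    print((dm(p,r)*9).astype(int))
print((dm(s,rs)*9).astype(int))
E
```

```text
corners [[0.6314, 0.0845, 0.0255], [0.647, -0.1541, 0.0255], [0.5477, -0.1603, 0.0255], [0.5315, 0.0772, 0.0255]]
ctr [ 0.58941645 -0.03818859  0.0255    ] len 0.23854221449978252 wid 0.0998056294479985 yaw 1.637369164068717
yaw from y -1.5026646073937306 1.6389280461960625
side px [[253.0, 237.3], [215.3, 236.8], [220.2, 174.8], [252.6, 175.3]]
1.0
2.0
t [ 0.49081955 -0.28202195  0.32879772] 35.8434018132716
both [ 0.48971755 -0.28221132  0.33504966] 54.85291594328703
1.3
1.0
[[0 0 0 0 0 0 0 0 0 0 0 0 0 0 0 0 0 0 0 0 0 0 0 0]
 [0 0 0 0 0 0 0 0 0 0 0 0 0 0 0 0 0 0 0 0 0 0 0 0]
 [0 0 0 0 0 0 0 0 0 0 0 0 0 0 0 0 0 0 0 0 0 0 0 0]
 [0 0 0 0 0 0 0 0 0 0 0 0 0 0 0 0 0 0 0 0 0 0 0 0]
 [0 0 0 0 0 0 0 0 0 0 0 0 0 0 0 0 0 0 0 0 0 0 0 0]
 [0 0 0 0 0 0 0 0 0 0 0 0 0 0 0 0 0 0 0 0 0 0 0 0]
 [0 0 0 0 0 0 0 0 0 0 0 2 0 0 0 0 0 0 0 0 0 0 0 0]
 [0 0 0 0 0 0 0 0 0 3 6 8 6 1 0 0 0 0 0 0 0 0 0 0]
 [0 0 0 0 0 0 4 4 6 8 8 8 7 2 0 0 0 0 0 0 0 0 0 0]
 [0 0 0 0 0 2 8 9 9 8 8 9 8 4 0 0 0 0 0 0 0 0 0 0]
 [0 0 0 0 0 0 7 9 9 9 8 9 9 7 1 0 0 0 0 0 0 0 0 0]
 [0 0 0 0 0 0 4 9 9 9 8 9 9 8 4 0 0 0 0 0 0 0 0 0]
 [0 0 
[... 1181 characters left out ...]
3 4 4 4 4 4 4 4 4 4 3 2 0 0 0 0 0 0]]
2.0
[[0 0 0 0 0 0 0 0 0 0 0 0 0 0 3 6 6 6 3 0 0 0]
 [0 0 0 0 0 0 0 0 0 0 0 0 0 0 0 6 6 6 3 0 0 0]
 [0 0 0 0 0 0 0 0 0 0 0 0 0 0 1 7 6 4 0 0 0 0]
 [0 0 0 0 0 0 0 0 0 0 0 0 0 0 3 7 7 5 0 0 0 0]
 [0 0 0 0 0 0 0 0 0 0 0 1 2 4 7 9 9 8 4 0 0 0]
 [0 0 0 0 0 0 2 2 2 4 4 6 8 9 9 9 9 9 8 4 0 0]
 [0 0 0 0 0 2 8 8 8 9 9 9 9 9 9 9 9 9 9 6 3 0]
 [0 0 0 0 0 5 9 9 9 9 9 9 9 9 9 9 9 9 9 6 4 3]
 [0 0 0 0 0 6 9 9 9 9 9 9 9 9 9 9 9 9 9 6 5 4]
 [0 0 0 0 0 8 9 9 9 9 9 9 9 9 9 9 9 9 9 7 6 4]
 [0 0 0 0 0 9 9 9 9 9 9 9 9 9 9 9 9 9 9 6 4 4]
 [0 0 0 0 0 9 9 9 9 9 9 9 9 9 9 9 9 9 9 6 4 4]
 [0 0 0 0 0 7 9 9 9 9 9 9 9 9 9 8 8 7 6 5 4 4]
 [0 0 0 0 0 1 7 7 7 7 9 9 9 9 8 6 6 6 6 4 4 4]]
```

```bash
python3 - <<'E'
from h import *
from scipy.spatial.transform import Rotation as Ro
t=shot('top');s=shot('side')
def dm(p,roi):
    X,Y,w,h=roi;g=p['color'][Y:Y+h,X:X+w].max(2).astype(float);return np.clip((72-g)/36,0,1)
rt=(352,204,22,26);rs=(262,132,20,10)
V=[(t,dm(t,rt),rt)];S=[(s,dm(s,rs),rs)]
for nm,v in(('t',V),('s',S),('both',V+S)):
    R=fitbar(v,[.491,-.282,.35],starts=(-.2,0,.2));print(nm,R.x,R.fun)
q=ctrl.get_state();R0=Ro.from_quat(q['tcp_rot']).as_matrix();print(R0.round(3),q['eef_pos'])
# base bright mask bounds in side: print gray rows
g=s['color'].max(2)
b=np.array(cv2.cvtColor(s['color'],cv2.COLOR_RGB2GRAY));cv2.imwrite('pics/sidebase.png',cv2.resize(s['color'][165:250,205:265,::-1],(540,765)[:1]+(595,),interpolation=cv2.INTER_CUBIC) )
ctr=np.array([.5894,-.0382,.0255]);a=1.638;ex=np.array([np.cos(a),np.sin(a),0]);ey=np.array([-ex[1],ex[0],0])
im=cv2.resize(s['color'][165:250,205:265,::-1],(540,595)[:1]+(765,),interpolation=cv2.INTER_CUBIC)
im=im[:600]
pts=np.array([(pix(s,ctr+i*.12*ex+j*.05*ey)-[205,165]+.5)*9 for i,j in((1,1),(1,-1),(-1,-1),(-1,1))])
cv2.polylines(im,[np.int32(pts)],True,(0,0,255),1)
l=np.array([(pix(s,ctr+i*.12*ex)-[205,165]+.5)*9 for i in(-1,1)]);cv2.polylines(im,[np.int32(l)],False,(0,255,0),1)
cv2.imwrite('pics/sidebase.png',im)
E
```

```text
t [ 0.49075981 -0.28166795  0.36518905] 26.13651077835648
s [ 0.48866931 -0.28262875  0.40936842] 3.7358549141589505
both [ 0.4894168  -0.28199404  0.37722182] 32.07304928626543
[[-0.92   0.392  0.   ]
 [ 0.392  0.92   0.   ]
 [-0.     0.    -1.   ]] [0.26454709 0.62098513 0.25334833]
```

View pics/sidebase.png

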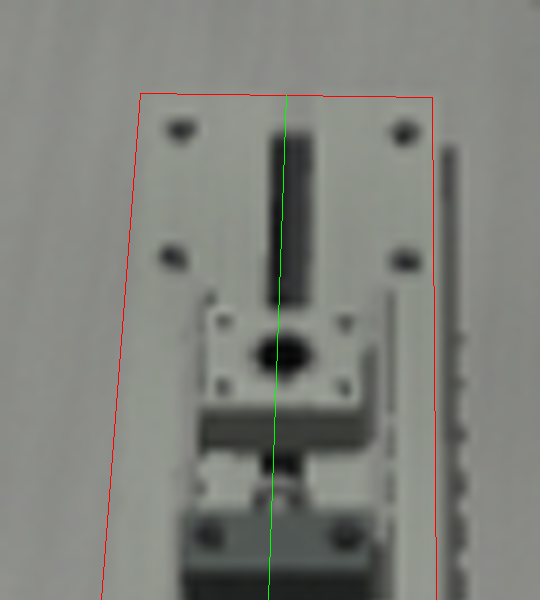

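The side view puts the slot axis about 0.7 px right of my overlay, at (290,160) against (284,160). The two cameras therefore disagree by about 2 mm in world x, so I'll use their mean for the grasp and relative measurements for the fit.

```bash
cat >> h.py <<'E'
from scipy.spatial.transform import Rotation as Ro
def go(w,yawdeg=None,s=None):
    s=s or ctrl.get_state();R=Ro.from_quat(s['tcp_rot']).as_matrix()
    y=np.degrees(np.arctan2(R[1,0],R[0,0]));d=R.T@(np.array(w)-s['eef_pos'])*1000
    print('shift',d.round(1),'yaw now',round(y,2),'' if yawdeg is None else 'rz %.1f'%(-((yawdeg-y+180)%360-180)),'q',np.round(s['qpos'],2),'t',round(s['time'],2))
E
python3 - <<'E'
from h import *
go([.58,.25,.24],90);go([.4896,-.282,.21],21.2)
E
```

```text
shift [-435.6 -217.6   13.3] yaw now 156.92 rz 66.9 q [ 1.02  0.29  1.58 -0.    1.28 -0.15] t 1.4
shift [-561.  -742.5   43.3] yaw now 156.92 rz 135.7 q [ 1.02  0.29  1.58 -0.    1.28 -0.15] t 1.4
```

Units first: shifts go in shares of 750 mm and turns go in shares of 360 degrees. So -742 mm / 750 = -0.9893, -561 mm / 750 = -0.748, 135.7 degrees / 360 = 0.3769.

Emit:
send_rows(rows="0 0 0.1861 -0.58 -0.2907 0.0173 0;0 0 0.1861 -0.58 -0.2907 0.0173 0;0 0 0.1861 -0.58 -0.2907 0.0173 0;0 0 0.1861 -0.58 -0.2907 0.0173 0;0 0 0.1861 -0.58 -0.2907 0.0173 0;0 0 0.1861 -0.58 -0.2907 0.0173 0;0 0 0.1861 -0.58 -0.2907 0.0173 0;0 0 0.3769 -0.748 -0.9893 0.0573 0")

```text
time: 2.4
eef_pos: [0.5437, 0.2233, 0.2382]
tcp_rot: [0.773, 0.635, 0.001, 0.001]
contact_force: [-0.3, 0.3, 0.2]
opening: 0.502
finger_force: 0.0
```

```bash
python3 -c "
from h import *
go([.4896,-.282,.21],21.2)"
```

```text
shift [-506.2   44.9   28.2] yaw now 78.82 rz 57.6 q [ 0.22  0.11  1.81 -0.    1.22  0.41] t 2.4
```

In the tool's units: -506 mm / 750 = -0.6747, 45 mm / 750 = 0.06, 57.6 degrees / 360 = 0.16.

Emit:
send_rows(rows="0 0 0.16 -0.6747 0.06 0.0373 0;0 0 0.16 -0.6747 0.06 0.0373 0;0 0 0.16 -0.6747 0.06 0.0373 0;0 0 0.16 -0.6747 0.06 0.0373 0;0 0 0.16 -0.6747 0.06 0.0373 0;0 0 0.16 -0.6747 0.06 0.0373 0;0 0 0.16 -0.6747 0.06 0.0373 0;0 0 0.16 -0.6747 0.06 0.0373 0")

```text
time: 3.4
eef_pos: [0.4909, -0.2735, 0.211]
tcp_rot: [0.982, 0.187, 0.0, 0.0]
contact_force: [1.3, -0.4, 1.0]
opening: 0.497
finger_force: 0.0
```

Emit:
send_rows(rows="0 0 0 0 0 0 0;0 0 0 0 0 0 0;0 0 0 0 0 0 0")

```text
time: 3.78
eef_pos: [0.4915, -0.27, 0.2107]
tcp_rot: [0.982, 0.188, 0.0, -0.0]
contact_force: [-0.0, -0.1, 0.1]
opening: 0.501
finger_force: 0.0
```

```bash
python3 -c "
from h import *
go([.4896,-.282,.087],21.2)"
```

```text
shift [ -6.2  10.5 123.7] yaw now 21.68 rz 0.5 q [-0.68  0.08  1.9   0.    1.17  0.51] t 3.77
```

In the tool's units: 124 mm / 750 = 0.1653, 10.5 mm / 750 = 0.014, 0.5 degrees / 360 = 0.0014.

Emit:
send_rows(rows="0 0 0.0014 -0.008 0.014 0.0133 0;0 0 0.0014 -0.008 0.014 0.0667 0;0 0 0.0014 -0.008 0.014 0.12 0;0 0 0.0014 -0.008 0.014 0.1653 0;0 0 0.0014 -0.008 0.014 0.1653 0;0 0 0.0014 -0.008 0.014 0.1653 0")

```text
time: 4.53
eef_pos: [0.4902, -0.2837, 0.0878]
tcp_rot: [0.983, 0.183, 0.001, 0.001]
contact_force: [-0.1, 0.7, 1.0]
opening: 0.504
finger_force: 0.0
```

Emit:
send_rows(rows="0 0 0 0 0 0 -0.4;0 0 0 0 0 0 -0.4;0 0 0 0 0 0 -1;0 0 0 0 0 0 -1;0 0 0 0 0 0 -1", grip_force=40)

```text
time: 5.15
eef_pos: [0.49, -0.2837, 0.0874]
tcp_rot: [0.983, 0.183, 0.0, 0.001]
contact_force: [0.8, -0.4, 4.2]
opening: 0.136
finger_force: 43.2
```

```bash
python3 - <<'E'
from h import *
t=shot('top');s=shot('side')
print({k:np.round(v,3) for k,v in ctrl.get_state().items()})
go([.4896,-.282,.087],21.2)
a=np.hstack([cv2.resize(t['color'][190:250,330:390],(400,400)),cv2.resize(s['color'][110:170,245:305],(400,400))])
cv2.imwrite('pics/grasp.png',a[:,:,::-1])
E
```

```text
{'time': np.float64(5.25), 'qpos': array([-0.704,  0.245,  1.959,  0.   ,  0.936,  0.499]), 'dq': array([ 0.   ,  0.   , -0.001, -0.001, -0.   ,  0.001]), 'joint_efforts': array([ 1.0100e-01, -3.1810e+01, -2.2429e+01,  1.1000e-02, -1.8000e-02,
        2.0000e-03]), 'eef_pos': array([ 0.49 , -0.284,  0.087]), 'tcp_rot': array([0.983, 0.183, 0.   , 0.   ]), 'contact_force': array([0.334, 0.005, 4.313]), 'wrist_torque': array([-0.008,  0.028, -0.02 ]), 'finger_force': np.float64(43.358), 'opening': np.float64(0.132)}
shift [ 0.3 -1.7  0.4] yaw now 21.08 rz -0.1 q [-0.7   0.25  1.96  0.    0.94  0.5 ] t 5.25
```

View pics/grasp.png

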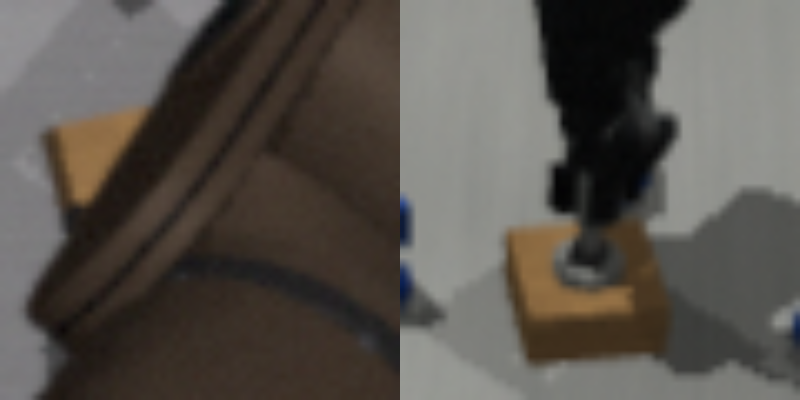

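The grasp is good: in the side view the bar is between the fingers with the collar at (590,260) of the crop, and the opening matches 12 mm. The arm hides the top view. Next I lift and carry.

```bash
python3 - <<'E'
from h import *
go([.490,-.2837,.18],21.2);go([.5943,-.123,.18],93.85)
E
```

```text
shift [  0.1   0.1 -92.6] yaw now 21.08 rz -0.1 q [-0.7   0.25  1.96  0.    0.94  0.5 ] t 5.25
shift [ 155.2 -112.4  -92.6] yaw now 21.08 rz -72.8 q [-0.7   0.25  1.96  0.    0.94  0.5 ] t 5.25
```

In the tool's units: -93 mm / 750 = -0.124, -90 mm / 750 = -0.12.

Emit:
send_rows(rows="0 0 0 0 0 -0.0133 -1;0 0 0 0 0 -0.0467 -1;0 0 0 0 0 -0.0867 -1;0 0 0 0 0 -0.12 -1;0 0 0 0 0 -0.124 -1;0 0 0 0 0 -0.124 -1", grip_force=70)

```text
time: 6.0
eef_pos: [0.4889, -0.2829, 0.1786]
tcp_rot: [0.983, 0.183, -0.001, -0.001]
contact_force: [-0.3, -0.1, -1.5]
opening: 0.133
finger_force: 70.8
```

```bash
python3 - <<'E'
from h import *
go([.5943,-.123,.18],93.85)
print(ctrl.get_state()['contact_force'])
E
```

```text
shift [ 155.8 -111.3   -1.3] yaw now 21.08 rz -72.8 q [-0.7   0.12  1.91 -0.    1.11  0.5 ] t 6.0
[-0.29530791 -0.12129146 -1.51343999]
```

Weight 1.5 N: the stud is held.

In the tool's units: 155 mm / 750 = 0.2067, -111 mm / 750 = -0.148, -72.8 degrees / 360 = -0.2022.

Emit:
send_rows(rows="0 0 -0.0292 0.0293 -0.0213 0 -1;0 0 -0.0583 0.0587 -0.0427 0 -1;0 0 -0.0875 0.0893 -0.064 0 -1;0 0 -0.1167 0.12 -0.0853 0 -1;0 0 -0.1458 0.1493 -0.1067 0 -1;0 0 -0.175 0.1787 -0.128 0 -1;0 0 -0.2022 0.2067 -0.148 0 -1;0 0 -0.2022 0.2067 -0.148 0 -1")

```text
time: 7.0
eef_pos: [0.5937, -0.1223, 0.1774]
tcp_rot: [0.682, 0.731, -0.001, -0.002]
contact_force: [0.1, 0.3, -2.1]
opening: 0.129
finger_force: 70.6
```

In the tool's units: 68 mm / 750 = 0.0907, 60 mm / 750 = 0.08.

Emit:
send_rows(rows="0 0 0 0 0 0.0267 -1;0 0 0 0 0 0.0533 -1;0 0 0 0 0 0.08 -1;0 0 0 0 0 0.0907 -1;0 0 0 0 0 0.0907 -1;0 0 0 0 0 0.0907 -1")

```text
time: 7.75
eef_pos: [0.5949, -0.1243, 0.1126]
tcp_rot: [0.683, 0.731, 0.0, 0.001]
contact_force: [-0.3, -0.0, -1.3]
opening: 0.125
finger_force: 70.9
```

```bash
python3 - <<'E'
from h import *
go([.5943,-.123,.105],93.85)
s=shot('side');st=ctrl.get_state();print(st['eef_pos'],st['contact_force'])
x0,y0,w,h=205,130,70,75;k=8
im=cv2.resize(s['color'][y0:y0+h,x0:x0+w,::-1],(w*k,h*k),interpolation=cv2.INTER_CUBIC)
# predicted points, from TCP: collar underside centre & head bottom
e=st['eef_pos'];
for dz,c in((-.0709,(0,0,255)),(-.0709+.0135,(0,255,0)),(-.0709+.0215,(255,0,0))):
    q=(pix(s,[e[0],e[1],e[2]+dz])-[x0,y0]+.5)*k;cv2.circle(im,tuple(np.int32(q)),2,c,-1);print(q)
cv2.imwrite('pics/hover.png',im)
E
```

```text
shift [ 1.4 -0.5  7.6] yaw now 93.87 rz 0.0 q [-0.37  0.29  1.85 -0.    1.   -0.44] t 7.75
[ 0.59496743 -0.1243232   0.11284021] [-0.76306817 -0.00631876 -1.60580333]
[252.99741564 394.48123737]
[252.80745434 368.28530995]
[252.69339677 352.55661179]
```

View pics/hover.png

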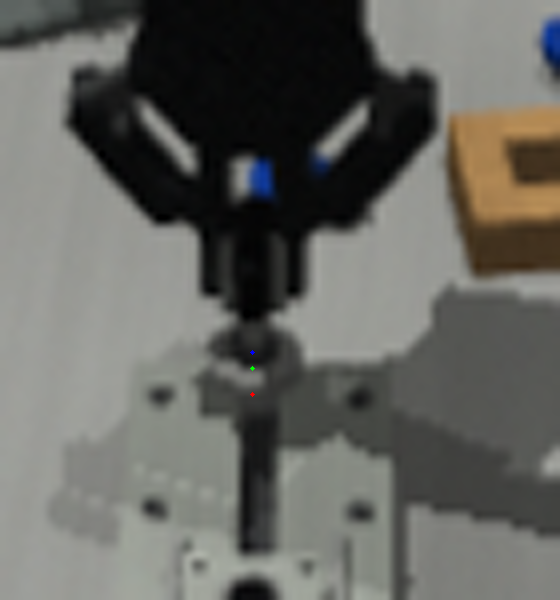

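```bash
python3 - <<'E'
from h import *
a=cv2.imread('pics/side0.png').astype(int)
s=shot('side');b=s['color'].astype(int)
print('slot0 cols 230-246')
for r in range(180,199,2): print(r,a[r,230:247].mean(1).astype(int))
print('now cols 226-248')
for r in list(range(158,182)): print(r,b[r,226:248].mean(1).astype(int))
st=ctrl.get_state();e=st['eef_pos']
for z in(.1,.08,.0635,.0554,.0419,.0255):print(z,pix(s,[e[0],e[1],z]).round(2))
ctr=np.array([.5886,-.0382,.0255]);ex=np.array([np.cos(1.638),np.sin(1.638),0])
for d in(-.085,-.07,-.04): print(d,pix(s,ctr+d*ex).round(2))
E
```

```text
slot0 cols 230-246
180 [147 146 145 145 135  75  54  68  68  91 145 146 146 145 144 144 143]
182 [145 146 144 146 132  50  34  52  51  78 145 145 145 143 145 144 143]
184 [145 145 144 146 132  48  35  52  54  89 144 145 144 142 143 143 143]
186 [142 144 143 144 131  50  34  52  58  94 143 144 142 141 142 141 142]
188 [142 142 141 144 129  31  35  53  55  88 142 143 142 141 141 141 141]
190 [140 140 140 143 129  30  34  51  57  91 142 143 140 138 139 140 140]
192 [141 140 138 141 129  28  35  53  58  93 142 142 140 137 139 140 140]
194 [141 141 140 137 106  29  35  52  60  98 141 141 141 138 139 140 140]
196 [141 140 139 137 103  33  46  53  62 104 141 142 139 137 140 139 138]
198 [143 140 140 136 101  27  34  52  62 105 142 141 140 139 138 137 131]
now cols 226-248
158 [130 128 111  50   9  10   9   9   9   4   5   5   7   8   8   9   8  18
  47  70  66  51]
159 [152 149 145 113   9  11  22  31  14   5   8   5  16  35  23   8  10  57
 128 135 132 128]
160 [151 150 151 131  10  13  32  42  16   7   6   5  19  43  38  10  26  88
 152 154 153 151]
161 [151 151 150 130   8  14  33  44  1
[... 1455 characters left out ...]
 59  78
  77  73  83  82]
177 [138 136 128  92  68  65  79  85 106 117 120 109  61  58  53  56  64  70
  69  75  90  90]
178 [104 136 132 109  69  68  65  62  74  83  83  74  55  53  57  62  69  70
  70  74  91  92]
179 [ 85 136 135 125  70  70  69  67  63  58  58  54  55  62  66  68  69  69
  69  74  90  85]
180 [123 136 136 124  70  70  70  69  63  53  54  54  51  59  69  69  70  70
  69  71  79  74]
181 [137 136 136 125  70  70  69  69  65  48  42  42  41  44  69  70  69  70
  69  70  69  67]
0.1 [236.03 164.34]
0.08 [236.07 169.44]
0.0635 [236.1  173.56]
0.0554 [236.11 175.55]
0.0419 [236.14 178.82]
0.0255 [236.17 182.73]
-0.085 [236.33 183.04]
-0.07 [236.21 186.55]
-0.04 [235.96 193.75]
```

In the side view the stud axis is at column 236.15 and the slot axis at 236.73, so the stud has to move about 1.4 mm in −x (tool −y). Then I lower into the mouth.

In the tool's units: 18 mm / 750 = 0.024, -1.4 mm / 750 = -0.0019.

Emit:
send_rows(rows="0 0 0 0 -0.0019 0.0053 -1;0 0 0 0 -0.0019 0.012 -1;0 0 0 0 -0.0019 0.0173 -1;0 0 0 0 -0.0019 0.0213 -1;0 0 0 0 -0.0019 0.024 -1;0 0 0 0 -0.0019 0.024 -1")

```text
time: 8.6
eef_pos: [0.5928, -0.1241, 0.0935]
tcp_rot: [0.683, 0.731, -0.0, -0.0]
contact_force: [0.1, 0.7, -0.8]
opening: 0.127
finger_force: 70.9
```

Emit:
send_rows(rows="0 0 0 0 0 0.0013 -1;0 0 0 0 0 0.0027 -1;0 0 0 0 0 0.004 -1;0 0 0 0 0 0.0053 -1;0 0 0 0 0 0.0053 -1")

```text
time: 9.22
eef_pos: [0.5927, -0.1241, 0.0896]
tcp_rot: [0.683, 0.731, -0.0, -0.0]
contact_force: [1.5, 1.1, -1.4]
opening: 0.128
finger_force: 70.9
```

The head is 7 mm into the mouth with little side force. Now I go down to collar contact.

In the tool's units: 6 mm / 750 = 0.008, 1.5 mm / 750 = 0.002.

Emit:
send_rows(rows="0 0 0 0 0 0.002 -1;0 0 0 0 0 0.004 -1;0 0 0 0 0 0.006 -1;0 0 0 0 0 0.0073 -1;0 0 0 0 0 0.008 -1;0 0 0 0 0 0.008 -1")

```text
time: 9.98
eef_pos: [0.5928, -0.1241, 0.0837]
tcp_rot: [0.683, 0.731, -0.0, -0.0]
contact_force: [1.5, 0.3, -0.4]
opening: 0.129
finger_force: 70.9
```

```bash
python3 - <<'E'
from h import *
st=ctrl.get_state();print(st['eef_pos'],st['contact_force'],st['wrist_torque'])
import cv2
# part -x face, backstop: from top0 crop pixels (z of part top .0495, backstop top .0515)
t=shot('top');f=lambda u,v,z:ray(t,u/6.667+190-.4,v/6.667+148-.4,z)
ctr=np.array([.5887,-.0382,.0]);ex=np.array([np.cos(1.638),np.sin(1.638),0])
for n,u,v,z in(('part-x',382,195,.0495),('part+x',258,200,.0495),('bore',318,196,.0495),('back front top',134,210,.0515),('pin tip',190,215,.0365)):
    w=f(u,v,z);print(n,w.round(4),'along',round((w-ctr)@ex*1000,1))
print('stud along',(st['eef_pos']-ctr)@ex*1000)
E
```

```text
[ 0.59281313 -0.12411661  0.08365367] [ 1.51053534  0.26821048 -0.37565894] [ 0.00213191 -0.02025267  0.00772677]
part-x [ 0.5886 -0.0348  0.0495] along 3.4
part+x [0.587  0.007  0.0495] along 45.2
bore [ 0.5883 -0.0132  0.0495] along 25.0
back front top [0.5835 0.0485 0.0515] along 86.9
pin tip [0.5839 0.0306 0.0365] along 69.0
stud along -85.99887334688619
```

In the tool's units: 40 mm / 750 = 0.0533, 38 mm / 750 = 0.0507.

Emit:
send_rows(rows="0 0 0 0.0053 0.0004 0 -1;0 0 0 0.0147 0.0004 0 -1;0 0 0 0.024 0.0004 0 -1;0 0 0 0.0333 0.0004 0 -1;0 0 0 0.0427 0.0004 0 -1;0 0 0 0.0507 0.0004 0 -1;0 0 0 0.0533 0.0004 0 -1;0 0 0 0.0533 0.0004 0 -1")

```text
time: 11.02
eef_pos: [0.5904, -0.0841, 0.0837]
tcp_rot: [0.683, 0.731, -0.0, 0.0]
contact_force: [0.9, -0.6, -1.3]
opening: 0.132
finger_force: 70.9
```

Emit:
send_rows(rows="0 0 0 0.0053 0.0003 0 -1;0 0 0 0.012 0.0003 0 -1;0 0 0 0.0187 0.0003 0 -1;0 0 0 0.0253 0.0003 0 -1;0 0 0 0.0293 0.0003 0 -1;0 0 0 0.0307 0.0003 0 -1;0 0 0 0.0307 0.0003 0 -1")

```text
time: 11.9
eef_pos: [0.5891, -0.0612, 0.0837]
tcp_rot: [0.683, 0.731, 0.0, 0.0]
contact_force: [0.0, 0.6, -1.6]
opening: 0.125
finger_force: 70.9
```

In the tool's units: 12 mm / 750 = 0.016, 10.5 mm / 750 = 0.014.

Emit:
send_rows(rows="0 0 0 0.002 0 0 -1;0 0 0 0.004 0 0 -1;0 0 0 0.006 0 0 -1;0 0 0 0.008 0 0 -1;0 0 0 0.01 0 0 -1;0 0 0 0.012 0 0 -1;0 0 0 0.014 0 0 -1;0 0 0 0.016 0 0 -1")

```text
time: 12.9
eef_pos: [0.5883, -0.0494, 0.0837]
tcp_rot: [0.683, 0.731, -0.0, 0.0]
contact_force: [0.9, -1.7, -1.8]
opening: 0.131
finger_force: 70.9
```

In the tool's units: 12 mm / 750 = 0.016, 1.5 mm / 750 = 0.002.

Emit:
send_rows(rows="0 0 0 0.002 0.0001 0 -1;0 0 0 0.004 0.0001 0 -1;0 0 0 0.006 0.0001 0 -1;0 0 0 0.008 0.0001 0 -1;0 0 0 0.01 0.0001 0 -1;0 0 0 0.012 0.0001 0 -1;0 0 0 0.014 0.0001 0 -1;0 0 0 0.016 0.0001 0 -1")

```text
time: 13.9
eef_pos: [0.5875, -0.0372, 0.0837]
tcp_rot: [0.683, 0.731, -0.0, -0.0]
contact_force: [-0.1, -1.3, -1.1]
opening: 0.128
finger_force: 70.9
```

In the tool's units: 4 mm / 750 = 0.0053, 3 mm / 750 = 0.004.

Emit:
send_rows(rows="0 0 0 0.0013 0 0 -1;0 0 0 0.0027 0 0 -1;0 0 0 0.004 0 0 -1;0 0 0 0.0053 0 0 -1;0 0 0 0.0053 0 0 -1")

```text
time: 14.52
eef_pos: [0.5873, -0.0332, 0.0837]
tcp_rot: [0.683, 0.731, 0.0, -0.0]
contact_force: [-0.2, -1.2, -2.9]
opening: 0.129
finger_force: 70.9
```

```bash
python3 - <<'E'
from h import *
s=shot('side','push.png');t=shot('top');st=ctrl.get_state();print(st['eef_pos'],st['contact_force'],st['time'])
a=cv2.resize(t['color'][150:210,190:310,::-1],(600,300),interpolation=cv2.INTER_CUBIC)
b=cv2.resize(s['color'][180:250,205:270,::-1],(279,300),interpolation=cv2.INTER_CUBIC)
b=np.hstack([b,np.zeros((300,321,3),np.uint8)])
cv2.imwrite('pics/pushcrop.png',np.vstack([a,b]))
E
```

```text
[ 0.58724968 -0.03318473  0.08369563] [-0.1442073  -0.22230796 -1.33738185] 14.625
```

View pics/pushcrop.png

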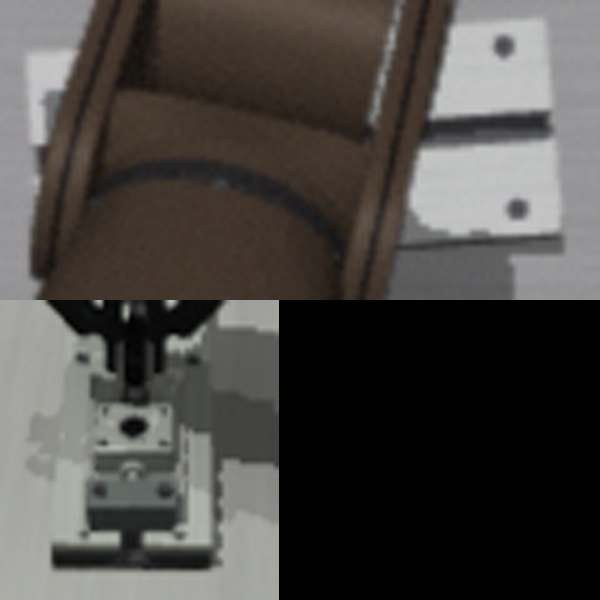

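The side crop shows the part being pushed, with its near edge at (135,470) and the pin at (132,470) still free. Next comes slow advance with averaged force readings.

```bash
cat >> h.py <<'E'
def favg(n=6):
    F=[];
    for _ in range(n): p=ctrl.read_camera('side');s=ctrl.get_state();F.append(np.r_[s['contact_force'],s['eef_pos'],s['wrist_torque']])
    m=np.mean(F,0);ex=np.array([np.cos(1.638),np.sin(1.638),0]);c=np.array([.5887,-.0382,0])
    print('F',m[:3].round(2),'push',round(-m[:3]@ex,2),'along',round((m[3:6]-c)@ex*1000,2),'z',round(m[5]*1000,2),'t',round(s['time'],2))
    return p
E
python3 -c "
from h import *
favg()"
```

```text
F [ 0.13 -0.81 -1.4 ] push 0.82 along 5.1 z 83.7 t 14.93
```

In the tool's units: 4 mm / 750 = 0.0053, 3.2 mm / 750 = 0.0043.

Emit:
send_rows(rows="0 0 0 0.0011 0 0 -1;0 0 0 0.0021 0 0 -1;0 0 0 0.0032 0 0 -1;0 0 0 0.0043 0 0 -1;0 0 0 0.0053 0 0 -1")

```text
time: 15.55
eef_pos: [0.587, -0.0293, 0.0837]
tcp_rot: [0.683, 0.731, -0.0, -0.0]
contact_force: [1.3, -1.8, -1.5]
opening: 0.129
finger_force: 70.9
```

```bash
python3 -c "
from h import *
favg()"
```

```text
F [-0.2  -1.01 -2.06] push 1.0 along 9.1 z 83.73 t 15.85
```

In the tool's units: 4 mm / 750 = 0.0053, 3.2 mm / 750 = 0.0043.

Emit:
send_rows(rows="0 0 0 0.0011 0 0 -1;0 0 0 0.0021 0 0 -1;0 0 0 0.0032 0 0 -1;0 0 0 0.0043 0 0 -1;0 0 0 0.0053 0 0 -1")

```text
time: 16.48
eef_pos: [0.5868, -0.0256, 0.0837]
tcp_rot: [0.683, 0.731, -0.0, 0.0]
contact_force: [-0.9, -3.8, -1.5]
opening: 0.128
finger_force: 70.8
```

```bash
python3 -c "
from h import *
favg()"
```

```text
F [ 0.   -4.07 -1.77] push 4.06 along 12.8 z 83.74 t 16.77
```

In the tool's units: 2 mm / 750 = 0.0027, 1.5 mm / 750 = 0.002.

Emit:
send_rows(rows="0 0 0 0.0007 0 0 -1;0 0 0 0.0013 0 0 -1;0 0 0 0.002 0 0 -1;0 0 0 0.0027 0 0 -1;0 0 0 0.0027 0 0 -1")

```text
time: 17.4
eef_pos: [0.5866, -0.0235, 0.0837]
tcp_rot: [0.683, 0.731, -0.0, 0.0]
contact_force: [-0.3, -5.5, -0.8]
opening: 0.129
finger_force: 70.7
```

```bash
python3 -c "
from h import *
favg(10)"
```

```text
F [-0.01 -5.11 -1.44] push 5.1 along 14.83 z 83.73 t 17.9
```

In the tool's units: 4 mm / 750 = 0.0053, 3 mm / 750 = 0.004.

Emit:
send_rows(rows="0 0 0 0.0007 0 0 -1;0 0 0 0.0015 0 0 -1;0 0 0 0.0015 0 0.0013 -1;0 0 0 0.0015 0 0.0027 -1;0 0 0 0.0015 0 0.004 -1;0 0 0 0.0015 0 0.0053 -1;0 0 0 0.0015 0 0.0053 -1", grip_force=90)

```text
time: 18.77
eef_pos: [0.5871, -0.0227, 0.0823]
tcp_rot: [0.683, 0.731, -0.0, 0.0]
contact_force: [-4.1, -4.1, 8.8]
opening: 0.125
finger_force: 91.7
```

```bash
python3 -c "
from h import *
favg(5)"
```

```text
F [-4.48 -4.88  9.63] push 4.57 along 15.61 z 82.39 t 19.02
```

In the tool's units: 3 mm / 750 = 0.004, 2 mm / 750 = 0.0027.

Emit:
send_rows(rows="0 0 0 0 -0.0005 0.0013 -1;0 0 0 0 -0.0007 0.0027 -1;0 0 0 0 -0.0008 0.004 -1;0 0 0 0 -0.0008 0.004 -1")

```text
time: 19.52
eef_pos: [0.587, -0.0227, 0.0801]
tcp_rot: [0.683, 0.731, -0.0, 0.001]
contact_force: [-4.5, -5.0, 12.3]
opening: 0.127
finger_force: 92.1
```

```bash
python3 -c "
from h import *
favg(5)"
```

```text
F [-4.81 -4.75 11.91] push 4.42 along 15.56 z 80.13 t 19.77
```

In the tool's units: 1.8 mm / 750 = 0.0024, 1.3 mm / 750 = 0.0017.

Emit:
send_rows(rows="0 0 0 0 -0.0005 0.0009 -1;0 0 0 0 -0.0008 0.0017 -1;0 0 0 0 -0.0008 0.0024 -1;0 0 0 0 -0.0008 0.0024 -1")

```text
time: 20.27
eef_pos: [0.587, -0.0227, 0.0788]
tcp_rot: [0.683, 0.731, 0.0, 0.001]
contact_force: [-4.5, -3.3, 12.6]
opening: 0.125
finger_force: 92.2
```

```bash
python3 -c "
from h import *
favg(5);go([.587,-.0227,.08])"
```

```text
F [-4.32 -4.41 13.  ] push 4.11 along 15.55 z 78.87 t 20.52
shift [ 0.   0.  -1.1] yaw now 93.9  q [-0.21  0.3   1.91 -0.    0.93 -0.28] t 20.52
```

In the tool's units: 0.3 mm / 750 = 0.0004, 24 degrees / 360 = 0.0667.

Emit:
send_rows(rows="0 0 0.0167 0 0 0.0004 -1;0 0 0.0333 0 0 0.0004 -1;0 0 0.05 0 0 0.0004 -1;0 0 0.0667 0 0 0.0004 -1")

```text
time: 21.02
eef_pos: [0.5881, -0.023, 0.0792]
tcp_rot: [0.82, 0.572, 0.002, 0.002]
contact_force: [-2.0, -4.3, 13.1]
opening: 0.125
finger_force: 92.2
```

```bash
python3 -c "
from h import *
favg(2);go([.587,-.0227,.08]);print(ctrl.get_state()['wrist_torque'])"
```

```text
F [-2.65 -4.46 13.17] push 4.27 along 15.2 z 79.19 t 21.12
shift [-0.1 -1.2 -0.8] yaw now 69.82  q [-0.21  0.3   1.91 -0.    0.93  0.14] t 21.12
[-0.85748768  0.64668163 -0.02489205]
```

In the tool's units: 66 degrees / 360 = 0.1833.

Emit:
send_rows(rows="0 0 0.025 0 0 0 -1;0 0 0.05 0 0 0 -1;0 0 0.075 0 0 0 -1;0 0 0.1 0 0 0 -1;0 0 0.125 0 0 0 -1;0 0 0.15 0 0 0 -1;0 0 0.175 0 0 0 -1;0 0 0.1833 0 0 0 -1")

```text
time: 22.12
eef_pos: [0.5878, -0.0237, 0.0791]
tcp_rot: [0.999, 0.034, 0.002, 0.002]
contact_force: [-3.8, -7.7, 13.6]
opening: 0.129
finger_force: 92.3
```

```bash
python3 -c "
from h import *
p=favg(4);go([.5872,-.0227,.08],3.85);print(ctrl.get_state()['wrist_torque'])
cv2.imwrite('pics/turned.png',cv2.resize(p['color'][165:245,200:275,::-1],(560,597),interpolation=cv2.INTER_CUBIC))"
```

```text
F [-3.5  -6.73 13.06] push 6.48 along 14.51 z 79.06 t 22.32
shift [-0.5 -1.1 -0.9] yaw now 3.94 rz 0.1 q [-0.21  0.3   1.91 -0.    0.93  1.29] t 22.32
[-1.33464365  0.75556677  0.08740307]
```

View pics/turned.png

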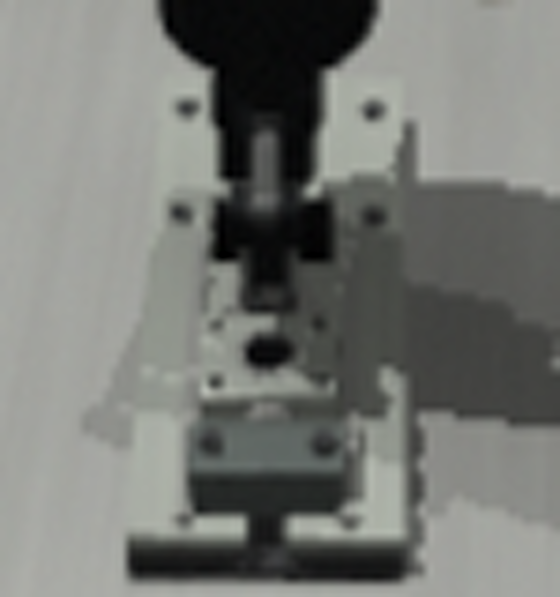

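The bar now lies across the slot, at (270,225). The part's front top edge is at about (270,397) and the backstop's far edge at about (270,420). I measure that gap to get the pin compression.

```bash
python3 - <<'E'
from h import *
a=cv2.imread('pics/side0.png').astype(int).mean(2);s=shot('side');b=s['color'].astype(int).mean(2)
print('now')
for r in range(212,236): print(r,b[r,226:248].astype(int))
print('start')
for r in range(204,232): print(r,a[r,226:248].astype(int))
ctr=np.array([.5887,-.0382,.0]);ex=np.array([np.cos(1.638),np.sin(1.638),0])
for r in range(208,226,2): print(r,[round(float((ray(s,237,r,z)-ctr)@ex*1000),1) for z in(.0495,.0515)])
E
```

```text
now
212 [139 146 146 150 143 138 108  13  14  13  13  14  22  59  86  71  72  73
  70  58  69  69]
213 [138 147 146 145 144 141 112  48  13  12  14  25  59  78  91  72  72  71
  70  66  68  69]
214 [152 150 148 148 147 145 135 109  77  73  67 112 118 104  81  73  74  75
  72  69  69  69]
215 [146 146 104 107 151 151 149 141 121 130 127 134 146 138 119  73  59  52
  74  69  69  70]
216 [135 159  73  93 152 152 152 149 144 148 147 142 149 149 145 120  85  78
 116  66  68  69]
217 [133 182 155 149 162 160 153 153 152 141 138 137 133 131 129 124 109 105
 113  66  67  69]
218 [119 126 123 113 115 112 102 104 107  96  95  94  90  84  85  87  86  85
  79  64  68  68]
219 [108  72  72  71  69  71  68  83 122 119 119 102  74  66  66  69  69  70
  66  63  68  69]
220 [120  75  71  72  71  71  77 106 122 111 109  98  89  66  69  70  69  68
  68  63  80 109]
221 [113  89  88  86  84  86  88  97  97  92  90  90  89  82  82  82  83  83
  81  85 105 133]
222 [100  84  77  88  96  96  97  95  95  95  96  96  94  96  95  94  82  78
  87  97 105 128]
223 [ 89  66  64  76  98 100 100 101 100  98 100  9
[... 3049 characters left out ...]
4  83  84  81  64  42  44
  43  61  96 123]
225 [74 54 45 54 84 85 85 84 84 83 82 84 83 84 83 72 44 31 43 71 72 94]
226 [84 79 75 76 84 83 85 86 86 83 84 84 84 85 83 82 73 67 75 80 58 77]
227 [85 87 87 86 85 87 87 88 88 82 83 83 85 83 84 84 83 84 85 81 60 76]
228 [56 56 56 55 55 56 57 58 57 52 52 53 54 54 55 54 54 55 57 55 56 77]
229 [32 34 33 30 31 33 33 32 33 32 32 31 33 33 32 32 33 33 34 37 54 76]
230 [34 33 34 32 32 33 33 32 32 32 33 32 33 33 32 32 32 32 32 36 55 77]
231 [33 32 32 32 31 32 32 31 32 32 32 31 32 31 33 32 32 32 32 35 54 76]
208 [37.7, 39.5]
210 [45.1, 46.8]
212 [52.4, 54.1]
214 [59.6, 61.3]
216 [66.8, 68.5]
218 [73.9, 75.6]
220 [80.9, 82.6]
222 [87.9, 89.5]
224 [94.8, 96.4]
```

The gap is 12.1 mm, so the pin is pressed in about 5.9 mm, half of its travel. Now I ease up so that the head seats under the lips.

In the tool's units: -2.8 mm / 750 = -0.0037, -2.1 mm / 750 = -0.0028.

Emit:
send_rows(rows="0 0 0 0 0 -0.0009 -1;0 0 0 0 0 -0.0019 -1;0 0 0 0 0 -0.0028 -1;0 0 0 0 0 -0.0037 -1;0 0 0 0 0 -0.0037 -1")

```text
time: 23.0
eef_pos: [0.5876, -0.0237, 0.0805]
tcp_rot: [0.999, 0.034, 0.003, 0.002]
contact_force: [-0.5, -7.4, 7.4]
opening: 0.129
finger_force: 91.3
```

```bash
python3 -c "
from h import *
favg(4);print(ctrl.get_state()['wrist_torque'])"
```

```text
F [-0.34 -7.18  7.53] push 7.14 along 14.56 z 80.52 t 23.2
[-1.32136837  0.27012104  0.06840111]
```

In the tool's units: -2 mm / 750 = -0.0027, -1.4 mm / 750 = -0.0019.

Emit:
send_rows(rows="0 0 0 0 0 -0.0009 -1;0 0 0 0 0 -0.0019 -1;0 0 0 0 0 -0.0027 -1;0 0 0 0 0 -0.0027 -1")

```text
time: 23.7
eef_pos: [0.5874, -0.0237, 0.0806]
tcp_rot: [0.999, 0.034, 0.003, 0.002]
contact_force: [2.8, -7.0, -1.8]
opening: 0.125
finger_force: 90.0
```

```bash
python3 -c "
from h import *
favg(4);print(ctrl.get_state()['wrist_torque'])"
```

```text
F [ 3.48 -7.81 -1.93] push 8.03 along 14.6 z 80.58 t 23.9
[-1.48190066 -0.52843441  0.09603721]
```

The head is against the lips (z steady at 80.6). I take the side load off before opening.

Emit:
send_rows(rows="0 0 0 0.0005 0.0005 0 -1;0 0 0 0.0011 0.0011 0 -1;0 0 0 0.0011 0.0016 0 -1;0 0 0 0.0011 0.0016 0 -1")

```text
time: 24.4
eef_pos: [0.5876, -0.0239, 0.0806]
tcp_rot: [0.999, 0.034, 0.002, 0.001]
contact_force: [1.9, -5.3, 1.1]
opening: 0.124
finger_force: 90.5
```

```bash
python3 -c "
from h import *
p=favg(4);print(ctrl.get_state()['wrist_torque']);b=p['color'].astype(int).mean(2)
for r in range(216,222): print(r,b[r,226:248].astype(int))"
```

```text
F [ 1.42 -5.3   0.42] push 5.38 along 14.37 z 80.56 t 24.6
[-0.88519397 -0.14579014  0.1193634 ]
216 [135 157  74  93 152 153 151 149 144 148 146 143 150 148 145 121  87  78
 117  65  68  69]
217 [134 181 155 148 162 160 152 153 152 141 139 137 135 130 129 124 110 106
 114  65  67  70]
218 [119 126 122 114 113 112 103 104 108  97  95  95  93  84  85  87  86  86
  80  64  69  69]
219 [110  71  73  71  70  70  67  84 122 118 117 104  81  66  67  68  69  69
  68  63  68  69]
220 [121  75  71  71  71  71  78 106 122 111 109  99  90  66  69  69  69  69
  67  63  81 109]
221 [112  90  87  87  86  85  89  98  98  91  89  89  90  80  83  83  82  83
  82  83 104 132]
```

In the tool's units: 1.8 mm / 750 = 0.0024, 1.5 mm / 750 = 0.002.

Emit:
send_rows(rows="0 0 0 0.0003 0.0007 0 -1;0 0 0 0.0004 0.0013 0 -1;0 0 0 0.0004 0.002 0 -1;0 0 0 0.0004 0.0024 0 -1;0 0 0 0.0004 0.0024 0 -1", grip_force=40)

```text
time: 25.22
eef_pos: [0.5876, -0.0243, 0.0806]
tcp_rot: [0.999, 0.034, 0.001, -0.001]
contact_force: [1.9, 0.7, 5.9]
opening: 0.124
finger_force: 91.2
```

```bash
python3 -c "
from h import *
p=favg(4);print(ctrl.get_state()['wrist_torque']);b=p['color'].astype(int).mean(2)
for r in range(217,220): print(r,b[r,226:248].astype(int))"
```

```text
F [1.86 0.38 5.48] push -0.25 along 13.95 z 80.54 t 25.43
[ 0.2029275  -0.26200703  0.15196688]
217 [134 181 154 148 162 160 154 152 152 140 139 137 133 130 129 123 108 105
 113  65  67  69]
218 [119 126 122 113 113 112 104 104 107  95  95  94  91  85  84  87  86  84
  79  65  68  69]
219 [110  70  72  72  71  69  68  83 122 118 118 103  80  66  67  69  69  69
  67  63  67  69]
```

The load is off and the part stays put. Opening now.

In the tool's units: -1 mm / 750 = -0.0013.

Emit:
send_rows(rows="0 0 0 0 0 -0.0013 -0.7;0 0 0 0 0 -0.0013 -0.5;0 0 0 0 0 -0.0013 -0.3;0 0 0 0 0 -0.0013 -0.3;0 0 0 0 0 -0.0013 -0.3")

```text
time: 26.05
eef_pos: [0.5865, -0.0252, 0.0802]
tcp_rot: [0.999, 0.034, -0.0, -0.0]
contact_force: [-0.2, 0.2, -0.4]
opening: 0.349
finger_force: 0.0
```

In the tool's units: -110 mm / 750 = -0.1467, -80 mm / 750 = -0.1067.

Emit:
send_rows(rows="0 0 0 0 0 -0.0107 -0.3;0 0 0 0 0 -0.0267 -0.3;0 0 0 0 0 -0.06 -0.3;0 0 0 0 0 -0.1067 -0.3;0 0 0 0 0 -0.1467 -0.3;0 0 0 0 0 -0.1467 -0.3")

```text
time: 26.8
eef_pos: [0.5888, -0.0256, 0.195]
tcp_rot: [0.999, 0.034, 0.004, 0.001]
contact_force: [-0.7, -1.0, 0.6]
opening: 0.349
finger_force: 0.0
```

```bash
python3 -c "
from h import *
go([.45,.2,.25])"
```

```text
shift [-122.7 -234.4  -56.6] yaw now 3.88  q [-0.22  0.15  1.85 -0.    1.14  1.29] t 26.8
```

Released cleanly. I move aside for an unobstructed look.

In the tool's units: -235 mm / 750 = -0.3133, -220 mm / 750 = -0.2933.

Emit:
send_rows(rows="0 0 0 -0.0267 -0.08 -0.0667 -0.3;0 0 0 -0.0667 -0.1467 -0.0667 -0.3;0 0 0 -0.1067 -0.2133 -0.0667 -0.3;0 0 0 -0.1467 -0.2933 -0.0667 -0.3;0 0 0 -0.16 -0.3133 -0.0667 -0.3;0 0 0 -0.16 -0.3133 -0.0667 -0.3;0 0 0 -0.16 -0.3133 -0.0667 -0.3")

```text
time: 27.68
eef_pos: [0.4512, 0.2006, 0.2399]
tcp_rot: [0.999, 0.034, -0.0, 0.0]
contact_force: [0.3, 0.1, -0.3]
opening: 0.346
finger_force: 0.0
```

```bash
python3 - <<'E'
from h import *
t=shot('top');s=shot('side');b=s['color'].astype(int).mean(2)
for r in range(216,222): print(r,b[r,226:248].astype(int))
a=cv2.resize(t['color'][148:208,190:310,::-1],(600,300),interpolation=cv2.INTER_CUBIC)
c=cv2.resize(s['color'][175:245,205:270,::-1],(279,300),interpolation=cv2.INTER_CUBIC)
d=cv2.resize(t['color'][::,:,::-1],(321,300))
cv2.imwrite('pics/final.png',np.vstack([a,np.hstack([c,d])]))
E
```

```text
216 [156 172  90 112 182 183 181 179 172 179 179 179 180 178 178 167 106 104
 162  95 132 161]
217 [143 187 166 171 188 188 183 182 181 167 165 161 157 154 152 147 127 123
 134  85 113 158]
218 [132 130 128 129 128 128 121 120 122 108 107 106 101  95  95  97  96  94
  90  81 113 153]
219 [129  73  75  74  75  72  70  90 139 138 133 122  83  69  69  72  72  71
  72  80 112 153]
220 [128  77  74  75  74  74  81 111 133 123 118 110  94  69  71  71  73  73
  73  81 111 152]
221 [116  93  91  89  89  88  91 101 101  95  94  92  92  83  86  86  86  85
  86  97 128 161]
```

View pics/final.png

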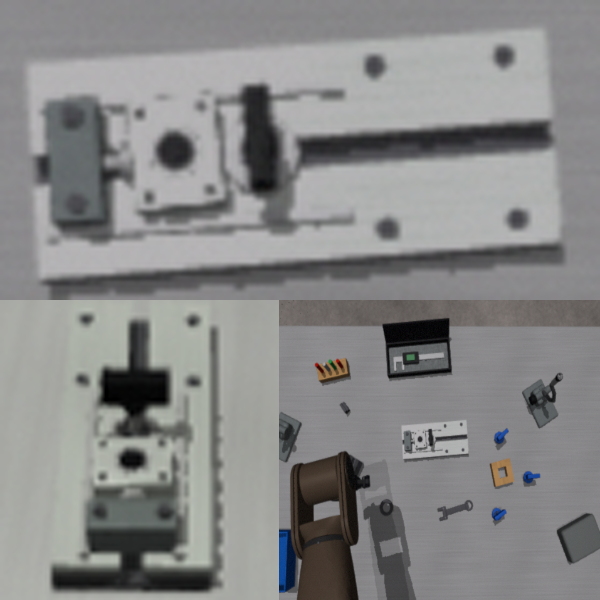

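The final picture shows the stud upright with its bar across the slot at (258,140) and the collar against the part. The part is at (177,155) with the pin about half in and unmoved since release, and the bystanders are in place. I hand the job in.

```bash
python3 -c "
from plant import ctrl
print(ctrl.sign_off())"
```

```text
the job is handed in; nothing more can be done
None
```

The job is handed in at about 28 s: the stud is locked a quarter turn under the slot lips, holding the part against the sprung pin, which is pressed in about 5.9 of its 12 mm, and the ring gauge, spanner and gauge blocks were left alone.

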